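Clear the screw jar onto the narrow ledge and hold the sorting tub's lid open

ROBOT

A 7-joint arm with a two-finger parallel gripper is mounted at the origin on the work surface. World frame = base frame: x ahead of the robot, y to its left, z up, the work surface at z = 0. Lengths are in m, angles in rad, forces in N, time in s.
With the tool pointing down it reaches from about 0.4 to 0.85 m from the base axis. Payload 4.5 kg.
Tool frame: the origin (TCP) lies between the finger pads; the fingertips stand 11 mm ahead of it and the grasp point (between the pads) lies 8 mm behind it (bot.tips_ahead is the z of the fingertips in the tool frame, in m); z points along the fingers, x is the direction in which the jaws open and shut, and the axes are right-handed (so a half turn about z gives the same grasp; the last joint's range is limited). The gripper opens to 88 mm and grips with 3 to 60 N. Pads are 18 mm wide; open, the fingers measure 123 mm over their backs; the gripper's body (75 mm by 187 mm) begins 45 mm behind the grasp point.
Start: joints at [1.279, 0.689, -0.195, 1.565, 0.157, 0.902, -0.215], TCP at [0.2, -0.592, 0.25] pointing down, gripper open.
Joint ranges: [-3.01, 3.01], [-0.46, 2.08], [-1.47, 1.51], [0.13, 2.56], [-1, 4.14], [0.04, 2.09], [-2.66, 2.66]. Speed limits (rad/s): [2.57, 2.57, 3.14, 3.14, 3.14, 3.14, 3.14].

INTERFACE

Orientations are given as [roll, pitch, yaw] about the fixed x, y, z axes, in that order (R = Rz(yaw) Ry(pitch) Rx(roll)).
In Python, from cell import bot gives the robot as it stands. The module is installed in compiled form; this text tells all that it offers.
- The arm moves only by the tool apply_moves, never from a script. Its argument "steps" is text: rows parted by semicolons, each of 6 numbers parted by spaces: the shift along the tool's x, y, z scaled (see below), then the turn, a rotation vector about the tool's x, y, z scaled (see below). A call has 1 to 20 rows; each row shifts and turns the commanded pose from where the row before left it, along the tool's axes as they then stand; what a row does not reach is not made up. The controller multiplies each number of a shift by 30 mm and each number of a turn by 5 degrees. A row lasts 1/12 s, in which the tool goes at most 41.7 mm and 7.16 degrees, less where a joint would pass 70% of its speed; a pose out of reach is approached as far as the arm can. A call with a number of a shift or a turn outside -1 to 1 is refused whole. A call with a gripper value outside its range is refused whole. "fingers" is the closure, from -1 (fully open) to 1 (shut), set as the call begins (left out, the last holds). The fingers move at their own pace and stop on an object; "force" is the grip in N (left out, the last holds). Time passes only in rows, so rows that do not move let the fingers close. It gives the time, the measured TCP pose, the force and the opening at its end, in the units of the state.
- bot.sense(): the state, without advancing time (a new reading comes with each control period).
- bot.capture(name): name is "scene" or "top"; returns a dict with "pixels" (384x512x3 uint8, red, green, blue), "fx", "fy", "cx", "cy" (pixels), "extrinsics" (4x4, takes a point from camera to world coordinates). Camera axes: x right, y up, looking along -z (the intrinsics and any distortion apply to the point x, -y, -z); pixel columns grow to the right and rows downward; lengths in m; the calibration is good to about 2 mm. A picture is of the moment at which its call begins. There is no depth.
- bot.finish_job(): hands the job in, once; it reports no verdict.
The state is a dict: "time_s": time; "q": joint angles; "qvel": joint speeds; "joint_torque": joint torques, N m; "eef_pos": TCP position; "tool_rot": TCP orientation; "force": force on the tool from outside, world axes, zero at the start; "wrist_torque": the same for the moment, N m; "grip_width": opening from 0.0 (shut) to 1.0 (fully open).
Only numpy, scipy, OpenCV 4.12 (cv2) and the standard library are available. Lean on these libraries where they do the work, as an engineer would, in place of code of your own. Each camera call takes 0.05 s, during which the arm holds its last target.

TASK

Someone has left the red-lidded jar of screws on the lid of the yellow sorting tub: set it down gently, standing upright on a free spot of the narrow wooden jar ledge, and let go of it. Then lift the tub's lid and hold it open at 50 degrees so that I can sort the empties in; it falls shut by itself, so finish while still holding it there, steady. Do not open the lid with the jar still on it, and leave everything else on the bench where it is.

Things in the scene. Friction and masses are not known exactly. Their poses are not given: they have to be found in the camera images.
- jar_center (a point): Centre (half-way up, 36 mm above its underside) of the glass baby food jar filled with screws, red twist lid. Loose, round, body 58 mm diameter up to 50 mm, lid 54 mm diameter, 72 mm tall, about 0.2 kg (0.14 to 0.28). It starts upright on the closed tub lid, behind the knob. z axis = its own up.
- ledge_top (a point): Centre of the top face of the narrow wooden jar ledge, fixed to the bench: board 300 mm long along this point's y axis, 75 mm deep along its x axis, top face 100 mm above the bench, open in front, behind and above. x points away from its front edge. A jar may stand anywhere on it beside the other one.
- jar2_center (a point): Centre (36 mm above the ledge) of the other jar, same size, white twist lid, brass screws; loose, stands on the middle line of the ledge, within 100 mm of its centre. Bystander.
- tub_hinge (a point): Middle of the lid's hinge axis at the far rim of the yellow plastic tub (210 mm deep, 260 mm wide, 130 mm tall, fixed to the bench). The axis lies along this point's y, 134 mm above the bench; the point does not move with the lid; its -x points from the hinge to the tub's front, z up. The closed lid's top face is 4 mm above the axis and reaches 222 mm towards -x.
- lid_knob (a point): Centre of the black ball knob, 28 mm diameter, on a thin stem on the grey lid, 34 mm above the lid's top face, clear all round. It moves with the lid: closed it lies 195 mm towards -x and 38 mm up from tub_hinge, and swings up and towards +x about the hinge axis. Pinched along the hinge axis it pivots between the fingers, so the hand can stay pointing down through the whole lift.
- lid (a joint): Opening angle of the tub lid in rad: 0 closed, growing as it opens, stop at 1.4; 50 degrees = 0.873. No spring or catch: it falls shut when let go at any angle. The lid weighs about 0.4 kg (0.3 to 0.52), so holding it at the knob takes 2 to 3 N.
- tuna_center (a point): Centre of a tin of tuna, 85 mm diameter, 35 mm tall, loose on the bench at the right. Bystander.
- pet_center (a point): Centre of a clear PET bottle with blue cap, 66 mm diameter, 210 mm tall, loose, towards the back of the bench. Bystander.
- glue_center (a point): Centre of a white glue bottle with orange cap, 60 mm diameter, 160 mm tall, loose, towards the back of the bench. Bystander.
- paint_center (a point): Centre of a small green paint tin, 84 mm diameter, 94 mm tall, loose, towards the back of the bench. Bystander.
- wrench_center (a point): Middle of a steel wrench, 170 mm long, lying on the bench at the left. Bystander.
There are look-alikes about, which are no part of the job. What is shaped like the part that bears jar_center but black or turquoise is not meant.

How it is judged:
By the outcome, as a careful person would: the job done as asked, in the order asked, and still so for the second after the job is handed in, while the arm keeps its last pose, push and grip.
It also fails if it takes over 61 s, if anything falls off the work surface, if the arm or the gripper's body presses on something with over 40 N, if the wrist force passes 120 N, or if a joint passes its speed limit or range.

## Working session

There is one attempt and no reset: what is moved stays moved. The work goes in short steps, Python scripts to look and compute and a tool call to move; the robot and the scene stay as the last step left them, time stands still between calls to the robot, and variables do not carry over. Pictures are saved under pics/ and viewed, and the job is handed in when it is done.

Besides the shell and the picture viewer there is one more tool, called after "Emit:" in YAML: its name, and indented under it one key for each argument. apply_moves: Moves the arm, as the interface text tells. Shifts and turns lie within -1 to 1; 1 stands for 30 mm of shift or 5 degrees of turn. Its arguments: {"type":"object","properties":{"steps":{"type":"string"},"fingers":{"type":"number"},"force":{"type":"number"}},"required":["steps"]}

```bash
mkdir -p pics; cat > h.py <<'E'
import numpy as np, cv2
from cell import bot
def cap(n,f):
    c=bot.capture(n); cv2.imwrite('pics/'+f,c['pixels'][:,:,::-1]); 
    np.savez('pics/'+f[:-4]+'.npz',**{k:np.asarray(v) for k,v in c.items()}); return c
def ray(c,u,v):
    E=np.array(c['extrinsics']); d=np.array([(u-c['cx'])/c['fx'],-(v-c['cy'])/c['fy'],-1.]); return E[:3,3],E[:3,:3]@d
def onz(c,u,v,z):
    o,d=ray(c,u,v); return o+d*(z-o[2])/d[2]
def proj(c,p):
    E=np.array(c['extrinsics']); q=E[:3,:3].T@(np.array(p)-E[:3,3]); return (c['cx']+c['fx']*q[0]/-q[2], c['cy']-c['fy']*q[1]/-q[2])
E
python3 - <<'E'
from h import *
for n in('scene','top'):
    c=cap(n,n+'0.png'); print(c.keys(),c['fx'],c['cx'],c['cy'],np.round(c['extrinsics'],3))
s=bot.sense(); print(s, bot.tips_ahead)
E
```

```text
dict_keys(['pixels', 'fx', 'fy', 'cx', 'cy', 'extrinsics']) 435.01921595715953 254.8467063676932 205.16843709160068 [[ 0.863 -0.351  0.364  1.152]
 [ 0.506  0.6   -0.62  -1.034]
 [-0.     0.719  0.695  1.247]
 [ 0.     0.     0.     1.   ]]
dict_keys(['pixels', 'fx', 'fy', 'cx', 'cy', 'extrinsics']) 424.6152504939937 252.40247961990838 187.2866244973048 [[ 1.900e-02  9.930e-01 -1.160e-01  4.040e-01]
 [-1.000e+00  1.800e-02 -2.000e-03  1.000e-03]
 [-0.000e+00  1.160e-01  9.930e-01  1.373e+00]
 [ 0.000e+00  0.000e+00  0.000e+00  1.000e+00]]
{'time_s': 0.1, 'q': array([ 1.27881498,  0.68989057, -0.19454708,  1.56622004,  0.15731523,
        0.90249732, -0.215102  ]), 'qvel': array([-0.00054862, -0.00437673, -0.00098354, -0.00379872, -0.00064354,
        0.00077395, -0.00033928]), 'joint_torque': array([-3.49043272e-03, -5.28507328e+01, -1.27115417e+00, -1.53837758e+01,
       -5.24481351e-02,  2.03860611e-03,  5.52088704e-05]), 'eef_pos': array([ 0.199829  , -0.59162487,  0.24900219]), 'tool_rot': array([ 3.14147965e+00,  1.61725928e-03, -1.24491293e+00]), 'force': array([-1.08955844,  0.35858426,  0.28319588]), 'wrist_torque': array([-0.02201316,  0.03092364,  0.08133872]), 'grip_width': 1.0047622210602443} 0.011
```

View pics/scene0.png

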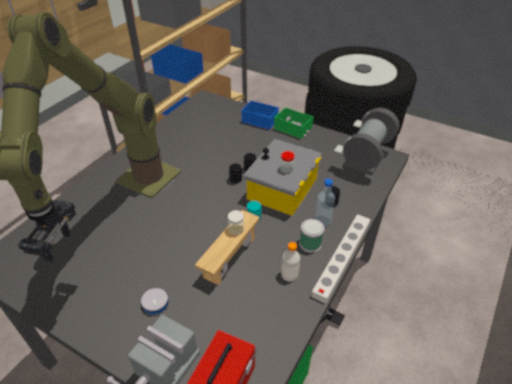

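View pics/top0.png

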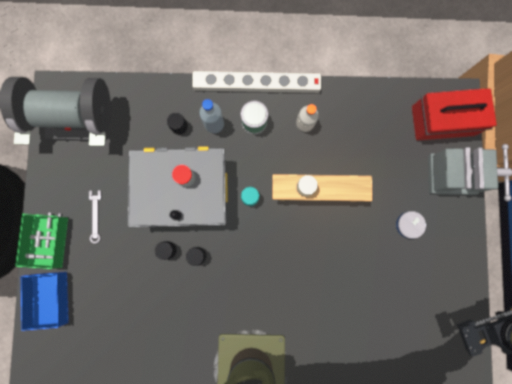

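The top view shows the tub at about (177,188), the red jar at (182,175), the knob at (176,215), the ledge from 272 to 372 at row 188, and the white jar at (308,186). Next I measure them.

```bash
cat > m.py <<'E'
from h import *
T=dict(np.load('pics/top0.npz')); S=dict(np.load('pics/scene0.npz'))
def blob(c,lo,hi,box,mode=cv2.RETR_EXTERNAL):
    hsv=cv2.cvtColor(c['pixels'],cv2.COLOR_RGB2HSV); m=cv2.inRange(hsv,lo,hi)
    k=np.zeros_like(m); x0,y0,x1,y1=box; k[y0:y1,x0:x1]=m[y0:y1,x0:x1]
    cs,_=cv2.findContours(k,cv2.RETR_EXTERNAL,cv2.CHAIN_APPROX_NONE); b=max(cs,key=cv2.contourArea); return b
def cen(b): M=cv2.moments(b); return M['m10']/M['m00'],M['m01']/M['m00']
def tri(a,b,ua,ub):
    o1,d1=ray(a,*ua);o2,d2=ray(b,*ub);d1/=np.linalg.norm(d1);d2/=np.linalg.norm(d2)
    t=np.linalg.lstsq(np.c_[d1,-d2],o2-o1,rcond=None)[0]; p,q=o1+t[0]*d1,o2+t[1]*d2; return (p+q)/2,np.linalg.norm(p-q)
E
python3 - <<'E'
from m import *
np.set_printoptions(precision=4,suppress=True)
def redb(c,box):
    p=c['pixels'].astype(int); m=((p[...,0]>110)&(p[...,0]>2*p[...,1])).astype(np.uint8); k=m*0;x0,y0,x1,y1=box;k[y0:y1,x0:x1]=m[y0:y1,x0:x1]
    cs,_=cv2.findContours(k,0,1); return max(cs,key=cv2.contourArea)
a=redb(T,(165,160,200,190)); b=redb(S,(275,145,300,165)); print('red',cen(a),cv2.boundingRect(a),cen(b),cv2.boundingRect(b), tri(T,S,cen(a),cen(b)), onz(T,*cen(a),.208))
a=blob(T,(0,0,0),(180,255,45),(165,205,190,225));b=blob(S,(0,0,0),(180,255,45),(258,145,272,160))
print('knob',cen(a),cv2.boundingRect(a),cen(b),cv2.boundingRect(b),tri(T,S,cen(a),cen(b)),onz(T,*cen(a),.172))
# ledge
a=blob(T,(10,60,80),(30,255,255),(260,165,385,210)); r=cv2.minAreaRect(a); print('ledge',r)
q=cv2.boxPoints(r); P=np.array([onz(T,*p,.1) for p in q]); print(P,P.mean(0),np.linalg.norm(P-np.roll(P,1,0),axis=1))
# lid grey: 
a=blob(T,(0,0,80),(180,60,200),(120,140,235,235)); r=cv2.minAreaRect(a); print('lid',r)
q=cv2.boxPoints(r); P=np.array([onz(T,*p,.138) for p in q]); print(P,P.mean(0),np.linalg.norm(P-np.roll(P,1,0),axis=1))
a=blob(T,(0,0,150),(180,60,255),(292,170,325,202)); print('white',cen(a),cv2.boundingRect(a),onz(T,*cen(a),.17))
I=T['pixels'][130:240,110:390,::-1]; cv2.imwrite('pics/z.png',cv2.resize(I,None,fx=2.8,fy=2.8,interpolation=2))
I=S['pixels'][130:290,180:340,::-1]; cv2.imwrite('pics/z2.png',cv2.resize(I,None,fx=3.7,fy=3.7,interpolation=2))
E
```

```text
red (181.6843483955468, 174.10347085789127) (173, 165, 19, 19) (287.2437275985663, 155.58602150537635) (281, 151, 13, 10) (array([0.5734, 0.2017, 0.203 ]), np.float64(0.0005456631344504031)) [0.5729 0.201  0.208 ]
knob (176.86206896551724, 215.24137931034483) (173, 212, 8, 7) (265.2416666666667, 153.85) (263, 149, 5, 10) (array([0.4627, 0.2202, 0.1562]), np.float64(0.003600766027849994)) [0.4605 0.2163 0.172 ]
ledge ((321.9920654296875, 187.58773803710938), (100.3421859741211, 28.092029571533203), 0.7742201685905457)
[[ 0.5121 -0.0541  0.1   ]
 [ 0.5975 -0.0541  0.1   ]
 [ 0.599  -0.358   0.1   ]
 [ 0.5136 -0.3556  0.1   ]] [ 0.5555 -0.2054  0.1   ] [0.3016 0.0854 0.3039 0.0854]
lid ((177.0, 186.99996948242188), (93.99998474121094, 113.99998474121094), 90.0)
[[0.6819 0.3999 0.138 ]
 [0.6881 0.0617 0.138 ]
 [0.411  0.0551 0.138 ]
 [0.4049 0.3847 0.138 ]] [0.5465 0.2253 0.138 ] [0.2774 0.3383 0.2772 0.3296]
white (307.04270660011093, 184.84858569051582) (297, 174, 21, 22) [ 0.5541 -0.1514  0.17  ]
```

```bash
ls pics
```

```text
scene0.npz
scene0.png
top0.npz
top0.png
z.png
z2.png
```

View pics/z.png

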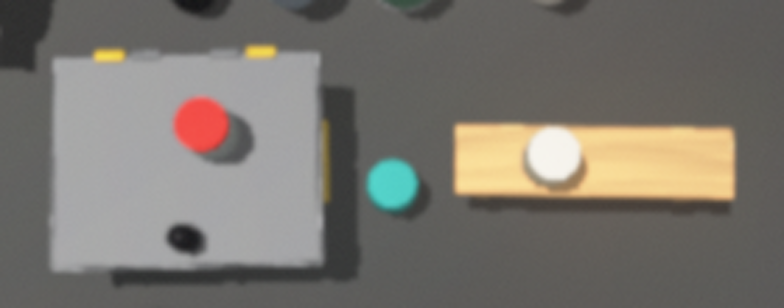

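View pics/z2.png

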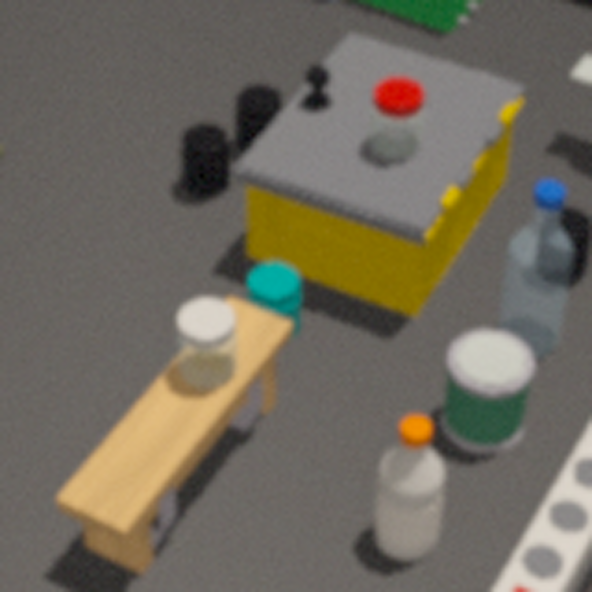

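```bash
python3 - <<'E'
from m import *
np.set_printoptions(precision=4,suppress=True,linewidth=200)
# subpixel edges by gradient peaks of averaged columns
def edge(line,off):
    g=np.abs(np.gradient(line.astype(float))); out=[]
    for i in range(2,len(g)-2):
        if g[i]>=g[i-1] and g[i]>g[i+1] and g[i]>8: out.append((round(off+np.average(np.arange(i-2,i+3),weights=g[i-2:i+3]),2),round(g[i],0)))
    return out
p=T['pixels'].astype(float)
for x0,x1 in((276,292),(325,345),(350,368)): print('ledge cols',x0,x1,edge(p[165:212,x0:x1,0].mean(1),165))
print('ledge ends',edge(p[180:195,262:300,0].mean(0),262),edge(p[180:195,345:385,0].mean(0),345))
for x0,x1 in((132,142),(205,215)): print('lid cols',x0,edge(p[140:240,x0:x1].mean((1,2)),140))
print('lid sides',edge(p[195:205,118:140].mean((0,2)),118),edge(p[195:205,215:240].mean((0,2)),215))
print(p[206:224,168:186].mean(2).astype(int))
q=S['pixels'].astype(float); print(q[144:164,258:274].mean(2).astype(int))
E
```

```text
ledge cols 276 292 [(np.float64(173.77), np.float64(52.0)), (np.float64(199.21), np.float64(59.0)), (np.float64(204.23), np.float64(8.0))]
ledge cols 325 345 [(np.float64(174.79), np.float64(51.0)), (np.float64(200.08), np.float64(62.0)), (np.float64(205.24), np.float64(10.0))]
ledge cols 350 368 [(np.float64(174.98), np.float64(51.0)), (np.float64(200.67), np.float64(56.0)), (np.float64(205.95), np.float64(9.0))]
ledge ends [(np.float64(271.86), np.float64(56.0)), (np.float64(296.13), np.float64(17.0))] [(np.float64(371.92), np.float64(56.0))]
lid cols 132 [(np.float64(150.07), np.float64(26.0)), (np.float64(226.57), np.float64(20.0))]
lid cols 205 [(np.float64(147.12), np.float64(17.0)), (np.float64(224.68), np.float64(36.0)), (np.float64(230.14), np.float64(13.0))]
lid sides [(np.float64(128.63), np.float64(19.0))] [(np.float64(225.23), np.float64(26.0)), (np.float64(237.4), np.float64(13.0))]
[[168 167 167 168 167 168 167 167 166 167 167 167 166 167 167 167 168 166]
 [168 168 168 167 166 167 166 167 166 168 166 166 167 167 167 166 166 167]
 [168 167 167 166 162 161 160 161 161 16
[... 1801 characters left out ...]
  75 103 125 128 133 134 131]
 [ 93  95 104 113 115 102  70  38  43  86 110 129 132 134 131 131]
 [ 96 104 115 115  99  75  47  29  34  63  90 120 129 133 130 131]
 [102 115 120 107  75  40  27  24  27  39  71 107 128 134 134 132]
 [114 125 117  89  55  28  29  19  22  31  62  96 122 133 132 131]
 [128 130 109  84  56  41  36  27  42  47  73 103 125 132 133 132]
 [132 129 117 103  84  70  60  59  75  87 104 121 132 133 134 133]
 [133 135 128 125 116 106 101 102 110 118 129 132 133 133 134 133]
 [134 134 135 132 131 128 128 129 130 132 133 131 133 135 133 133]
 [135 133 134 133 133 134 133 132 131 135 133 130 133 134 133 133]
 [133 135 132 133 134 131 133 134 134 131 133 133 134 137 132 131]]
```

```bash
python3 - <<'E'
from m import *
np.set_printoptions(precision=4,suppress=True,linewidth=200)
print('knob',onz(T,174.6,214.6,.172),tri(T,S,(174.6,214.6),(265.1,150.4)))
k=onz(T,174.6,214.6,.172); print(proj(S,k))
print('ledge back',[onz(T,u,v+.5,.1) for u,v in((284,173.77),(335,174.79),(359,174.98))])
print('ledge front top',[onz(T,u,v+.5,.1) for u,v in((284,199.21),(335,200.08),(359,200.67))])
print('ends',onz(T,272.4,187.6,.1),onz(T,372.4,187.6,.1))
print('lid',onz(T,129.1,200,.138),onz(T,225.7,200,.138),'front',onz(T,137,227,.138),onz(T,210,225.2,.138),'back',onz(T,137,150.5,.138))
print('jar2',onz(T,307.5,185,.172)); 
for n,z in(('tub red',.21),):pass
E
```

```text
knob [0.4622 0.2228 0.172 ] (array([0.4622, 0.2228, 0.1723]), np.float64(0.0001708435607471953))
(np.float64(265.06621235688823), np.float64(150.45347121500288))
ledge back [array([ 0.5938, -0.0904,  0.1   ]), array([ 0.5936, -0.2449,  0.1   ]), array([ 0.5944, -0.3175,  0.1   ])]
ledge front top [array([ 0.5165, -0.0912,  0.1   ]), array([ 0.5168, -0.2446,  0.1   ]), array([ 0.5163, -0.3167,  0.1   ])]
ends [ 0.5525 -0.0558  0.1   ] [ 0.5582 -0.3576  0.1   ]
lid [0.5039 0.3635 0.138 ] [0.5092 0.0816 0.138 ] front [0.4259 0.3365 0.138 ] [0.4351 0.1252 0.138 ] back [0.6511 0.3478 0.138 ]
jar2 [ 0.5535 -0.1525  0.172 ]
```

Emit:
apply_moves:
  steps: "0 0 -0.2 0 0 0.83;0 0 -0.2 0 0 0.83;0 0 -0.3 0 0 0.83;0 0 -0.3 0 0 0.83;0 0 0 0 0 0"
  fingers: -1
  force: 20

```text
time_s: 0.52
eef_pos: [0.2004, -0.5928, 0.281]
tool_rot: [-3.141, -0.002, -1.537]
force: [0.2, 0.1, -0.0]
grip_width: 1.0
```

```bash
cat > go.py <<'E'
import sys
from h import *
from scipy.spatial.transform import Rotation as Ro
np.set_printoptions(precision=4,suppress=True)
def go(p,yaw=-1.535,pos=None):
    s=bot.sense(); R=Ro.from_euler('xyz',s['tool_rot']); Rt=Ro.from_euler('xyz',[np.pi,0,yaw])
    d=np.array(p)-s['eef_pos']
    print('t',round(s['time_s'],2),'pos',s['eef_pos'],'rot',s['tool_rot'],'F',s['force'],'w',round(s['grip_width'],3),'q',s['q'])
    print('shift units',R.inv().apply(d)/.03,'turn units',np.degrees((R.inv()*Rt).as_rotvec())/5)
if __name__=='__main__': go([float(v) for v in sys.argv[1:4]])
E
python3 go.py .574 .2025 .28
```

```text
t 0.52 pos [ 0.2004 -0.5928  0.281 ] rot [-3.141  -0.0024 -1.5365] F [ 0.2323  0.0875 -0.0073] w 1.0 q [ 1.2333  0.6523 -0.1127  1.5304  0.0837  0.9611 -0.4408]
shift units [-26.068  -13.3533  -0.0209] turn units [-0.0073 -0.0276 -0.0176]
```

Emit:
apply_moves:
  steps: "-0.3 -0.3 0 0 0 0;-0.7 -0.7 0 0 0 0;-0.7 -0.7 0 0 0 0;-0.7 -0.7 0 0 0 0;-0.7 -0.7 0 0 0 0;-0.7 -0.7 0 0 0 0;-0.8 -0.6 0 0 0 0;-0.8 -0.6 0 0 0 0;-0.8 -0.6 0 0 0 0;-0.8 -0.6 0 0 0 0;-0.8 -0.6 0 0 0 0;-0.8 -0.6 0 0 0 0;-0.8 -0.6 0 0 0 0;-0.8 -0.6 0 0 0 0;-0.8 -0.5 0 0 0 0;-0.8 -0.5 0 0 0 0;-0.8 -0.5 0 0 0 0;-0.8 -0.5 0 0 0 0;-0.8 -0.5 0 0 0 0;-0.8 -0.5 0 0 0 0"

```text
time_s: 2.18
eef_pos: [0.5313, -0.1273, 0.2789]
tool_rot: [3.14, 0.001, -1.532]
force: [0.4, 0.1, -0.9]
grip_width: 0.999
```

```bash
python3 go.py .574 .2025 .28
```

```text
t 2.18 pos [ 0.5313 -0.1273  0.2789] rot [ 3.1398  0.0009 -1.5315] F [ 0.3528  0.0623 -0.8502] w 0.999 q [ 0.205   0.5458 -0.087   1.7708  0.0604  0.8296 -1.4418]
shift units [-10.9278  -1.8541  -0.0314] turn units [0.0211 0.0103 0.0397]
```

Emit:
apply_moves:
  steps: "-0.8 -0.13 0 0 0 0;-0.8 -0.13 0 0 0 0;-0.8 -0.13 0 0 0 0;-0.8 -0.13 0 0 0 0;-0.8 -0.13 0 0 0 0;-0.8 -0.13 0 0 0 0;-0.8 -0.13 0 0 0 0;-0.8 -0.13 0 0 0 0;-0.8 -0.13 0 0 0 0;-0.8 -0.13 0 0 0 0;-0.8 -0.13 0 0 0 0;-0.8 -0.13 0 0 0 0;-0.8 -0.13 0 0 0 0;-0.4 -0.1 0 0 0 0;0 0 0 0 0 0;0 0 0 0 0 0"

```text
time_s: 3.52
eef_pos: [0.5729, 0.1956, 0.279]
tool_rot: [3.14, -0.001, -1.533]
force: [0.2, 0.5, 0.3]
grip_width: 1.004
```

```bash
python3 go.py .574 .2025 .164; python3 -c "
from h import *
cap('scene','s1.png');cap('top','t1.png')"
```

```text
t 3.52 pos [0.5729 0.1956 0.279 ] rot [ 3.1402 -0.0012 -1.533 ] F [0.2227 0.4678 0.2548] w 1.004 q [-0.3715  0.626  -0.0594  1.5953  0.0444  0.9234 -1.9795]
shift units [-0.2346 -0.0519  3.8333] turn units [ 0.0165 -0.0142  0.0227]
```

View pics/s1.png

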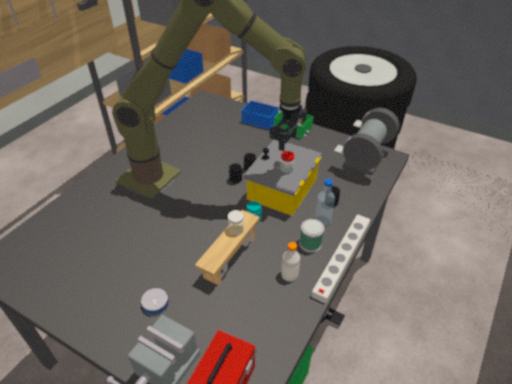

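The fingers stand over the red jar, seen at about (288,156). I'll descend.

Emit:
apply_moves:
  steps: "-0.2 -0.05 0.4 0 0 0;0 0 0.5 0 0 0;0 0 0.5 0 0 0;0 0 0.5 0 0 0;0 0 0.5 0 0 0;0 0 0.5 0 0 0;0 0 0.4 0 0 0;0 0 0.3 0 0 0;0 0 0.2 0 0 0;0 0 0 0 0 0;0 0 0 0 0 0"

```text
time_s: 4.53
eef_pos: [0.575, 0.2016, 0.1657]
tool_rot: [-3.142, -0.0, -1.535]
force: [0.7, 0.2, 0.7]
grip_width: 0.998
```

```bash
python3 go.py .574 .2025 .164; python3 -c "
from h import *
c=cap('scene','s2.png');I=c['pixels'][100:220,230:350,::-1]; cv2.imwrite('pics/s2z.png',cv2.resize(I,None,fx=5,fy=5,interpolation=2))"
```

```text
t 4.53 pos [0.575  0.2016 0.1657] rot [-3.1416 -0.0002 -1.5352] F [0.6512 0.2194 0.6931] w 0.998 q [-0.3824  0.7715 -0.0543  1.6962  0.0608  0.6756 -2.004 ]
shift units [-0.0306  0.0319  0.0552] turn units [-0.0003 -0.0019 -0.0025]
```

View pics/s2z.png

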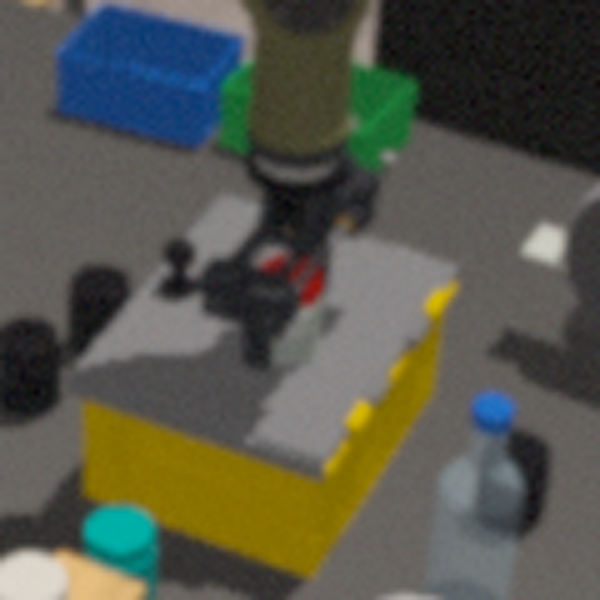

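The jar sits between the fingers and the knob is clear of the gripper. Closing.

Emit:
apply_moves:
  steps: "0 0 0 0 0 0;0 0 0 0 0 0;0 0 0 0 0 0;0 0 0 0 0 0;0 0 0 0 0 0;0 0 0 0 0 0;0 0 0 0 0 0;0 0 0 0 0 0;0 0 0 0 0 0;0 0 0 0 0 0"
  fingers: 1
  force: 20

```text
time_s: 5.42
eef_pos: [0.575, 0.2022, 0.166]
tool_rot: [-3.141, 0.0, -1.535]
force: [-1.3, 0.9, 3.8]
grip_width: 0.651
```

```bash
python3 go.py .575 .2016 .29
```

```text
t 5.42 pos [0.575  0.2022 0.166 ] rot [-3.141   0.0005 -1.5346] F [-1.2942  0.8788  3.822 ] w 0.651 q [-0.3829  0.771  -0.0547  1.6959  0.0607  0.6757 -2.004 ]
shift units [ 0.0191 -0.001  -4.1332] turn units [-0.0066  0.0052  0.005 ]
```

Emit:
apply_moves:
  steps: "0 0 -0.1 0 0 0;0 0 -0.2 0 0 0;0 0 -0.3 0 0 0;0 0 -0.4 0 0 0;0 0 -0.5 0 0 0;0 0 -0.5 0 0 0;0 0 -0.5 0 0 0;0 0 -0.5 0 0 0;0 0 -0.4 0 0 0;0 0 -0.2 0 0 0;0 0 0 0 0 0;0 0 0 0 0 0"

```text
time_s: 6.42
eef_pos: [0.5747, 0.2017, 0.2737]
tool_rot: [3.142, -0.0, -1.535]
force: [0.2, -0.7, -3.0]
grip_width: 0.65
```

```bash
python3 go.py .555 -.285 .27; python3 -c "
from h import *
c=cap('scene','s3.png');I=c['pixels'][80:220,210:350,::-1]; cv2.imwrite('pics/s3z.png',cv2.resize(I,None,fx=4.2,fy=4.2,interpolation=2))"
```

```text
t 6.42 pos [0.5747 0.2017 0.2737] rot [ 3.1415 -0.0002 -1.5348] F [ 0.151  -0.6902 -2.9659] w 0.65 q [-0.3799  0.6363 -0.0589  1.5919  0.0444  0.9149 -1.9892]
shift units [16.189   1.2395  0.1279] turn units [ 0.0005 -0.0026  0.0021]
```

View pics/s3z.png

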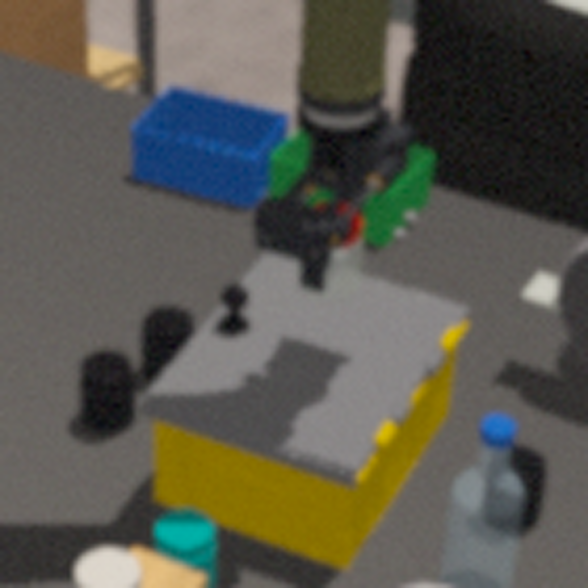

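Jar lifted, about 3 N of weight on the wrist. Carrying it over to the ledge.

Emit:
apply_moves:
  steps: "0.2 0 0 0 0 0;0.5 0.05 0 0 0 0;0.8 0.06 0 0 0 0;0.8 0.06 0 0 0 0;0.8 0.06 0 0 0 0;0.8 0.06 0 0 0 0;0.8 0.06 0 0 0 0;0.8 0.06 0 0 0 0;0.8 0.06 0 0 0 0;0.8 0.06 0 0 0 0;0.8 0.06 0 0 0 0;0.8 0.06 0 0 0 0;0.8 0.06 0 0 0 0;0.8 0.06 0 0 0 0;0.8 0.06 0 0 0 0;0.8 0.06 0 0 0 0;0.8 0.06 0 0 0 0;0.8 0.06 0 0 0 0;0.8 0.06 0 0 0 0;0.7 0.06 0 0 0 0"

```text
time_s: 8.13
eef_pos: [0.5553, -0.2525, 0.2731]
tool_rot: [3.14, -0.001, -1.537]
force: [-0.9, -0.2, -1.5]
grip_width: 0.652
```

Emit:
apply_moves:
  steps: "0.6 0.05 0 0 0 0;0.3 0 0 0 0 0;0.1 0 0 0 0 0;0 0 0 0 0 0;0 0 0 0 0 0"

```text
time_s: 8.55
eef_pos: [0.5568, -0.2777, 0.2735]
tool_rot: [3.141, 0.001, -1.533]
force: [-0.5, 1.2, -1.6]
grip_width: 0.652
```

```bash
python3 go.py .555 -.285 .128; python3 - <<'E'
from m import *
for n in('scene','top'):
    c=cap(n,n[0]+'4.png')
    p=c['pixels'].astype(int); m=((p[...,0]>90)&(p[...,0]>2*p[...,1])).astype(np.uint8); 
    cs,_=cv2.findContours(m,0,1); print(n,[(cv2.boundingRect(x),cv2.contourArea(x)) for x in cs if cv2.contourArea(x)>10])
    q=proj(c,(.555,-.285,.27)); print(q); u,v=int(q[0]),int(q[1])
    I=c['pixels'][max(0,v-60):v+80,max(0,u-70):u+70,::-1]; cv2.imwrite('pics/%s4z.png'%n[0],cv2.resize(I,None,fx=4.2,fy=4.2,interpolation=2))
E
```

```text
t 8.55 pos [ 0.5568 -0.2777  0.2735] rot [ 3.1413  0.0014 -1.5334] F [-0.5178  1.235  -1.5945] w 0.652 q [ 0.4433  0.6561 -0.0973  1.5484  0.0719  0.9415 -1.2098]
shift units [0.2465 0.0676 4.8501] turn units [0.0031 0.0158 0.0178]
scene [((187, 330, 68, 54), 2053.5), ((215, 206, 7, 10), 34.5), ((211, 203, 6, 7), 12.0)]
(np.float64(211.6133683867027), np.float64(219.00411409833026))
top [((412, 88, 85, 52), 3230.5)]
(np.float64(362.8960501935343), np.float64(180.82118100463305))
```

View pics/s4z.png

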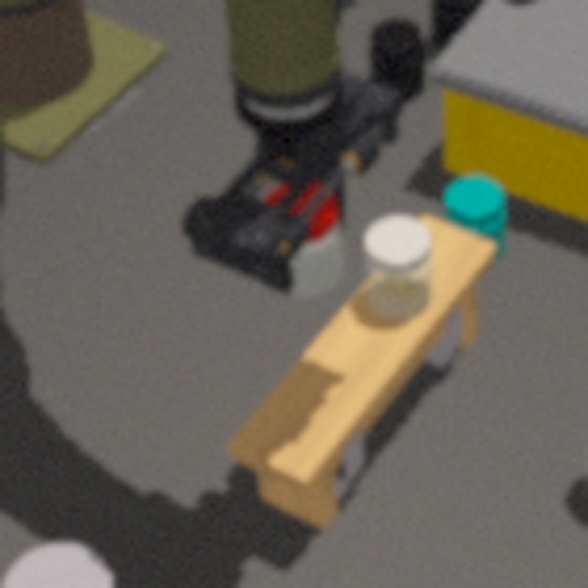

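View pics/t4z.png

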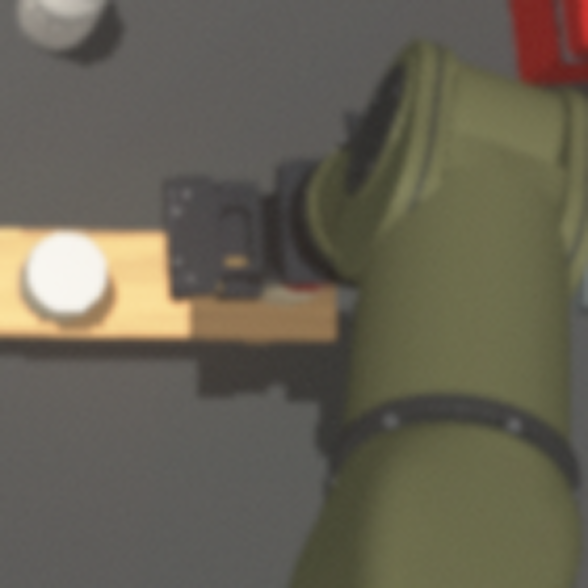

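Jar held upright beside the white jar, above the shaded free part of the ledge. Lowering it.

Emit:
apply_moves:
  steps: "0.1 0 0.3 0 0 0;0.1 0.05 0.5 0 0 0;0 0 0.5 0 0 0;0 0 0.5 0 0 0;0 0 0.5 0 0 0;0 0 0.5 0 0 0;0 0 0.5 0 0 0;0 0 0.5 0 0 0;0 0 0.3 0 0 0;0 0 0.2 0 0 0;0 0 0.15 0 0 0;0 0 0.1 0 0 0;0 0 0 0 0 0;0 0 0 0 0 0"

```text
time_s: 9.82
eef_pos: [0.5559, -0.2852, 0.1377]
tool_rot: [-3.141, -0.0, -1.535]
force: [-0.2, 0.6, -1.9]
grip_width: 0.651
```

```bash
python3 go.py .555 -.285 .128
```

```text
t 9.82 pos [ 0.5559 -0.2852  0.1377] rot [-3.1407 -0.0005 -1.5347] F [-0.2496  0.5711 -1.8826] w 0.651 q [ 0.4462  0.8277 -0.0832  1.6642  0.101   0.6529 -1.2251]
shift units [-0.0092  0.0291  0.3227] turn units [-0.0099 -0.0052  0.0035]
```

Emit:
apply_moves:
  steps: "0 0 0.08 0 0 0;0 0 0.06 0 0 0;0 0 0.05 0 0 0;0 0 0.04 0 0 0;0 0 0 0 0 0;0 0 0 0 0 0"

```text
time_s: 10.32
eef_pos: [0.5555, -0.2851, 0.1303]
tool_rot: [3.142, 0.0, -1.535]
force: [-0.2, 0.3, -2.8]
grip_width: 0.656
```

Emit:
apply_moves:
  steps: "0 0 0.03 0 0 0;0 0 0.03 0 0 0;0 0 0 0 0 0;0 0 0 0 0 0"

```text
time_s: 10.65
eef_pos: [0.5555, -0.2851, 0.1284]
tool_rot: [3.141, 0.0, -1.535]
force: [-0.5, -0.0, -2.8]
grip_width: 0.655
```

Emit:
apply_moves:
  steps: "0 0 0.03 0 0 0;0 0 0.02 0 0 0;0 0 0 0 0 0;0 0 0 0 0 0"

```text
time_s: 10.98
eef_pos: [0.5557, -0.2852, 0.128]
tool_rot: [-3.141, -0.0, -1.535]
force: [-1.8, 1.1, 5.3]
grip_width: 0.654
```

```bash
python3 - <<'E'
from h import *
c=cap('scene','s5.png'); I=c['pixels'][180:320,160:300,::-1]; cv2.imwrite('pics/s5z.png',cv2.resize(I,None,fx=4.2,fy=4.2,interpolation=2)); print(bot.sense()['force'],bot.sense()['eef_pos'])
E
```

```text
[-0.84697278  0.72920163  5.80693383] [ 0.55564084 -0.28518839  0.12799344]
```

View pics/s5z.png

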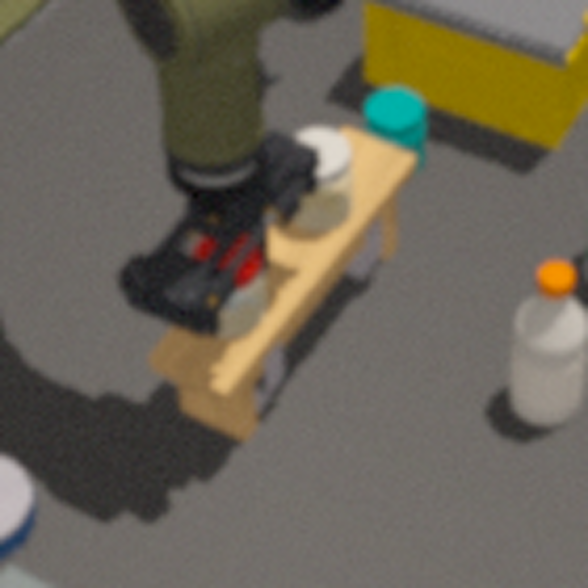

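The force flipped to +5.5 N at the predicted height (z = 0.128), so the jar is seated. Releasing.

Emit:
apply_moves:
  steps: "0 0 0 0 0 0;0 0 0 0 0 0;0 0 0 0 0 0;0 0 0 0 0 0;0 0 0 0 0 0;0 0 0 0 0 0;0 0 0 0 0 0"
  fingers: -1

```text
time_s: 11.62
eef_pos: [0.5555, -0.2851, 0.1269]
tool_rot: [3.142, -0.0, -1.535]
force: [-0.5, 0.5, 1.0]
grip_width: 1.001
```

Emit:
apply_moves:
  steps: "0 0 -0.2 0 0 0;0 0 -0.3 0 0 0;0 0 -0.4 0 0 0;0 0 -0.5 0 0 0;0 0 -0.6 0 0 0;0 0 -0.6 0 0 0;0 0 -0.6 0 0 0;0 0 -0.6 0 0 0;0 0 -0.5 0 0 0;0 0 -0.3 0 0 0;0 0 0 0 0 0"

```text
time_s: 12.53
eef_pos: [0.5568, -0.2857, 0.2682]
tool_rot: [-3.137, -0.003, -1.535]
force: [-0.2, -0.1, 0.7]
grip_width: 0.997
```

```bash
python3 go.py .4622 .2228 .25;python3 - <<'E'
from h import *
c=cap('scene','s6.png'); I=c['pixels'][180:320,160:300,::-1]; cv2.imwrite('pics/s6z.png',cv2.resize(I,None,fx=4.2,fy=4.2,interpolation=2))
E
```

```text
t 12.53 pos [ 0.5568 -0.2857  0.2682] rot [-3.1365 -0.0025 -1.5349] F [-0.1626 -0.1113  0.7191] w 0.997 q [ 0.4539  0.6639 -0.0965  1.5498  0.0747  0.9258 -1.2017]
shift units [-17.055   2.547   0.552] turn units [-0.0582 -0.029   0.0013]
```

View pics/s6z.png

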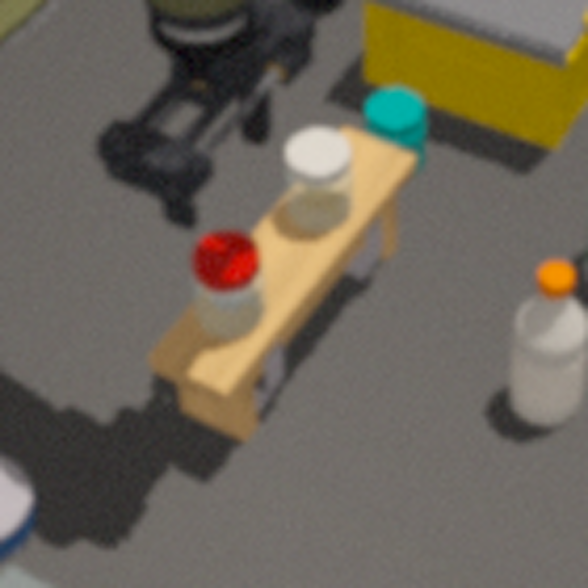

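The red jar stands upright on the ledge with clearance from the white one. Moving to the knob.

Emit:
apply_moves:
  steps: "-0.4 0 0 0 0 0;-0.8 0.1 0 0 0 0;-0.85 0.14 0 0 0 0;-0.85 0.14 0 0 0 0;-0.85 0.14 0 0 0 0;-0.85 0.14 0 0 0 0;-0.85 0.14 0 0 0 0;-0.85 0.14 0 0 0 0;-0.85 0.14 0 0 0 0;-0.85 0.14 0 0 0 0;-0.85 0.14 0 0 0 0;-0.85 0.14 0 0 0 0;-0.85 0.14 0 0 0 0;-0.85 0.14 0 0 0 0;-0.85 0.14 0 0 0 0;-0.85 0.14 0 0 0 0;-0.85 0.14 0 0 0 0;-0.85 0.14 0 0 0 0;-0.85 0.14 0 0 0 0;-0.85 0.14 0 0 0 0"

```text
time_s: 14.25
eef_pos: [0.4571, 0.2082, 0.264]
tool_rot: [3.139, -0.001, -1.534]
force: [-0.3, -0.0, 0.5]
grip_width: 0.998
```

Emit:
apply_moves:
  steps: "-0.5 0.02 0 0 0 0;-0.2 0 0 0 0 0;0 0 0 0 0 0;0 0 0 0 0 0"

```text
time_s: 14.58
eef_pos: [0.4572, 0.2268, 0.2644]
tool_rot: [3.14, -0.002, -1.535]
force: [-0.8, -0.5, 0.6]
grip_width: 0.997
```

```bash
python3 go.py .4622 .2228 .20
```

```text
t 14.58 pos [0.4572 0.2268 0.2644] rot [ 3.1402 -0.0016 -1.5349] F [-0.7901 -0.477   0.6119] w 0.997 q [-0.5141  0.5179 -0.0577  1.8917  0.0436  0.7351 -2.1316]
shift units [ 0.1356 -0.1639  2.1463] turn units [ 0.0155 -0.018   0.0013]
```

Emit:
apply_moves:
  steps: "0.14 -0.16 0.2 0 0 0;0 0 0.4 0 0 0;0 0 0.5 0 0 0;0 0 0.5 0 0 0;0 0 0.5 0 0 0;0 0 0.5 0 0 0;0 0 0.4 0 0 0;0 0 0.2 0 0 0;0 0 0.1 0 0 0;0 0 0 0 0 0;0 0 0 0 0 0"

```text
time_s: 15.5
eef_pos: [0.4632, 0.2232, 0.1663]
tool_rot: [-3.141, -0.0, -1.536]
force: [0.1, -0.4, 0.0]
grip_width: 1.001
```

```bash
python3 go.py .4622 .2228 .164;python3 - <<'E'
from h import *
c=cap('scene','s7.png'); I=c['pixels'][90:230,200:340,::-1]; cv2.imwrite('pics/s7z.png',cv2.resize(I,None,fx=4.2,fy=4.2,interpolation=2))
E
```

```text
t 15.5 pos [0.4632 0.2232 0.1663] rot [-3.141  -0.0001 -1.5356] F [ 0.0648 -0.3742  0.0151] w 1.001 q [-0.5095  0.6741 -0.0477  1.983   0.0645  0.4854 -2.1395]
shift units [0.0122 0.0324 0.0765] turn units [-0.0069 -0.0006 -0.0071]
```

View pics/s7z.png

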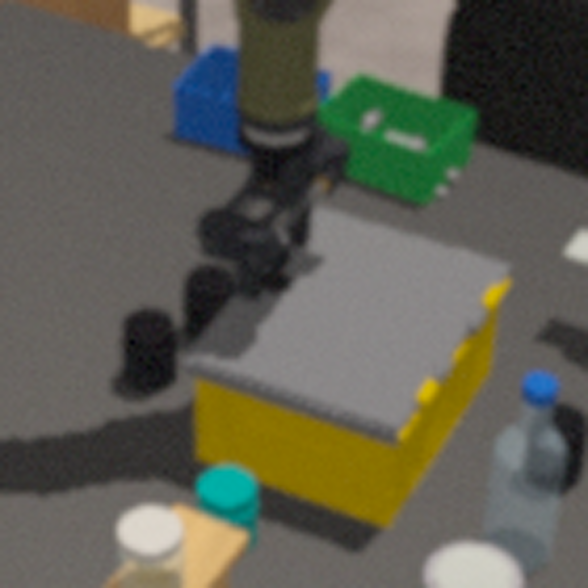

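The hand is at the knob as measured. Closing on it after a small correction.

Emit:
apply_moves:
  steps: "0 0.03 0.08 0 0 0;0 0 0 0 0 0;0 0 0 0 0 0;0 0 0 0 0 0;0 0 0 0 0 0;0 0 0 0 0 0;0 0 0 0 0 0;0 0 0 0 0 0;0 0 0 0 0 0;0 0 0 0 0 0;0 0 0 0 0 0;0 0 0 0 0 0;0 0 0 0 0 0;0 0 0 0 0 0"
  fingers: 1
  force: 30

```text
time_s: 16.72
eef_pos: [0.4618, 0.226, 0.1637]
tool_rot: [-3.141, 0.003, -1.533]
force: [-0.8, 4.9, -0.5]
grip_width: 0.292
```

```bash
python3 go.py .561 .2263 .300; python3 - <<'E'
import numpy as np
# incremental arc in units (y_t=-along, z_t=-up)
a=np.radians(np.linspace(0,50,11)); x=-.195*np.cos(a)+.038*np.sin(a); z=.195*np.sin(a)+.038*np.cos(a)
print(np.c_[-np.diff(x),-np.diff(z)]/.03)
E
```

```text
t 16.72 pos [0.4618 0.226  0.1637] rot [-3.1406  0.003  -1.5326] F [-0.7567  4.8819 -0.5107] w 0.292 q [-0.5125  0.6781 -0.0501  1.9863  0.0639  0.4763 -2.1409]
shift units [ 0.1013 -3.309  -4.5403] turn units [-0.0109  0.0343  0.027 ]
[[-0.13513174 -0.56169228]
 [-0.18357223 -0.54777736]
 [-0.23061562 -0.52969353]
 [-0.27590389 -0.50757841]
 [-0.31909237 -0.48160031]
 [-0.35985236 -0.45195695]
 [-0.39787366 -0.41887391]
 [-0.43286689 -0.382603  ]
 [-0.46456575 -0.34342024]
 [-0.49272899 -0.30162385]]
```

Emit:
apply_moves:
  steps: "-0.15 0 0 0 0 0;0 0 0 0 0 0;0 -0.03 -0.14 0 0 0;0 -0.035 -0.14 0 0 0;0 -0.035 -0.14 0 0 0;0 -0.035 -0.14 0 0 0;0 -0.045 -0.135 0 0 0;0 -0.045 -0.135 0 0 0;0 -0.045 -0.135 0 0 0;0 -0.045 -0.135 0 0 0;0 0 0 0 0 0"

```text
time_s: 17.63
eef_pos: [0.4711, 0.2266, 0.1971]
tool_rot: [3.141, -0.003, -1.536]
force: [0.7, -5.0, -2.1]
grip_width: 0.297
```

```bash
python3 go.py .561 .2263 .300; python3 - <<'E'
from h import *
c=cap('scene','s8.png'); I=c['pixels'][90:230,200:340,::-1]; cv2.imwrite('pics/s8z.png',cv2.resize(I,None,fx=4.2,fy=4.2,interpolation=2))
E
```

```text
t 17.63 pos [0.4711 0.2266 0.1971] rot [ 3.1407 -0.0025 -1.5365] F [ 0.7444 -5.0318 -2.0798] w 0.297 q [-0.506   0.6325 -0.0509  1.9302  0.0579  0.5823 -2.132 ]
shift units [ 0.1202 -2.9912 -3.4333] turn units [ 0.0102 -0.0288 -0.017 ]
```

View pics/s8z.png

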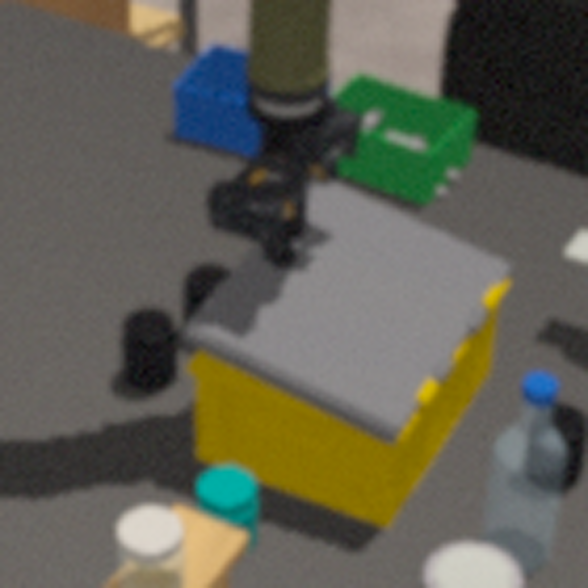

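The lid is rising with the knob still in the grip. Continuing the arc in 2.5° rows, easing the sideways load.

Emit:
apply_moves:
  steps: "0.07 -0.11 -0.265 0 0 0;0 -0.12 -0.265 0 0 0;0 -0.135 -0.255 0 0 0;0 -0.14 -0.25 0 0 0;0 -0.155 -0.245 0 0 0;0 -0.165 -0.235 0 0 0;0 -0.175 -0.23 0 0 0;0 -0.185 -0.22 0 0 0;0 0 0 0 0 0;0 0 0 0 0 0"

```text
time_s: 18.52
eef_pos: [0.5061, 0.228, 0.2559]
tool_rot: [3.141, 0.001, -1.534]
force: [-3.8, -0.8, 0.1]
grip_width: 0.293
```

```bash
cat > ang.py <<'E'
from h import *
s=bot.sense(); k=np.array(s['eef_pos'])-[0,0,-.008]; 
hx,hz=.657,.134
print('ang',np.degrees(np.arctan2(k[2]-hz,hx-k[0])-np.arctan2(.038,.195)),'r',np.hypot(k[2]-hz,hx-k[0]),'expect',np.hypot(.195,.038))
E
python3 ang.py; python3 go.py .561 .2263 .300
```

```text
ang 29.68859104970172 r 0.19914607835934103 expect 0.19866806487203725
t 18.52 pos [0.5061 0.228  0.2559] rot [ 3.1407  0.0005 -1.5344] F [-3.7569 -0.7694  0.1054] w 0.293 q [-0.4687  0.5852 -0.0609  1.776   0.0465  0.7823 -2.0869]
shift units [ 0.1235 -1.8269 -1.4715] turn units [0.0101 0.0063 0.0072]
```

Emit:
apply_moves:
  steps: "0 -0.19 -0.215 0 0 0;0 -0.2 -0.21 0 0 0;0 -0.21 -0.2 0 0 0;0 -0.22 -0.19 0 0 0;0 -0.23 -0.175 0 0 0;0 -0.235 -0.165 0 0 0;0 -0.24 -0.155 0 0 0;0 -0.2 -0.12 0 0 0;0 0 0 0 0 0;0 0 0 0 0 0;0 0 0 0 0 0;0 0 0 0 0 0"

```text
time_s: 19.52
eef_pos: [0.5578, 0.2303, 0.2983]
tool_rot: [3.141, 0.001, -1.534]
force: [-1.4, 3.2, 0.5]
grip_width: 0.288
```

```bash
python3 ang.py; python3 go.py .561 .2263 .300; python3 - <<'E'
from h import *
for n in('scene','top'):
    c=cap(n,n[0]+'9.png')
    if n=='scene': I=c['pixels'][70:230,190:350,::-1]; cv2.imwrite('pics/s9z.png',cv2.resize(I,None,fx=3.7,fy=3.7,interpolation=2))
E
```

```text
ang 49.05958284918475 r 0.19882187300937162 expect 0.19866806487203725
t 19.52 pos [0.5578 0.2303 0.2983] rot [ 3.141   0.0008 -1.5339] F [-1.3557  3.2017  0.4911] w 0.288 q [-0.4333  0.6026 -0.0594  1.5768  0.0398  0.9635 -2.0389]
shift units [ 0.1363 -0.1    -0.0557] turn units [0.0062 0.0094 0.0126]
```

View pics/s9z.png

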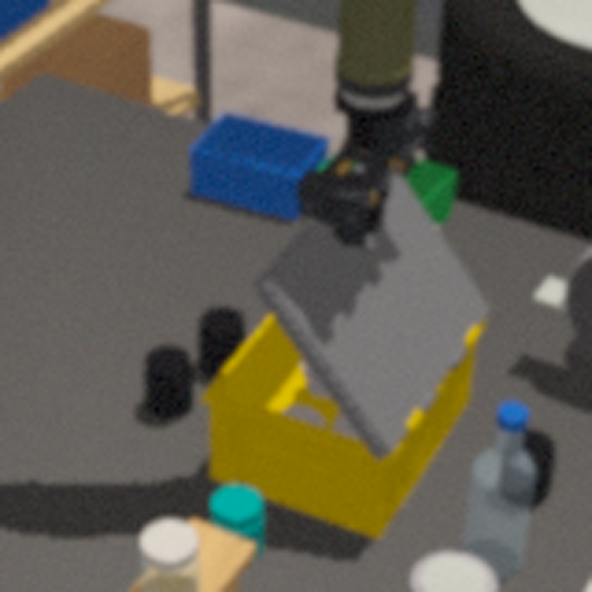

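View pics/t9.png

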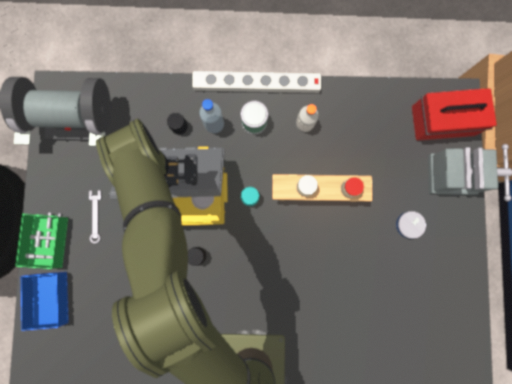

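Emit:
apply_moves:
  steps: "-0.04 -0.09 -0.06 0 0 0;0 0 0 0 0 0;0 0 0 0 0 0;0 0 0 0 0 0;0 0 0 0 0 0"

```text
time_s: 20.03
eef_pos: [0.561, 0.2304, 0.3002]
tool_rot: [3.141, -0.001, -1.535]
force: [-2.4, 0.1, -1.4]
grip_width: 0.289
```

```bash
python3 ang.py; python3 go.py .561 .2263 .300; python3 - <<'E'
from h import *
for n in('scene','top'):
    c=cap(n,n[0]+'10.png')
    for th in(40,45,50,55,60):
        a=np.radians(th); ly=-.141
        lx,lz=-.222*np.cos(a)+.004*np.sin(a),.222*np.sin(a)+.004*np.cos(a)
        h=np.array([.657,.2298,.134]); ps=.036
        p=h+[lx*np.cos(ps)-ly*np.sin(ps),lx*np.sin(ps)+ly*np.cos(ps),lz]
        print(n,th,np.round(proj(c,p),1))
    if n=='top': I=c['pixels'][130:240,130:260,::-1]; cv2.imwrite('pics/t10z.png',cv2.resize(I,None,fx=5,fy=5,interpolation=2))
    else: I=c['pixels'][110:210,240:340,::-1]; cv2.imwrite('pics/s10z.png',cv2.resize(I,None,fx=6,fy=6,interpolation=2))
E
```

```text
ang 50.119728923794725 r 0.19883441841819124 expect 0.19866806487203725
t 20.03 pos [0.561  0.2304 0.3002] rot [ 3.1414 -0.0006 -1.535 ] F [-2.4194  0.0679 -1.4446] w 0.289 q [-0.433   0.6052 -0.0578  1.5649  0.0403  0.9731 -2.0383]
shift units [0.1374 0.0066 0.0051] turn units [ 0.0019 -0.007  -0.0006]
scene 40 [254.6 149.4]
scene 45 [257.8 147.3]
scene 50 [261.3 145.6]
scene 55 [265.2 144.2]
scene 60 [269.4 143.2]
top 40 [221.6 200.8]
top 45 [221.2 195.2]
top 50 [220.8 189. ]
top 55 [220.4 182.3]
top 60 [220.  175.2]
```

View pics/t10z.png

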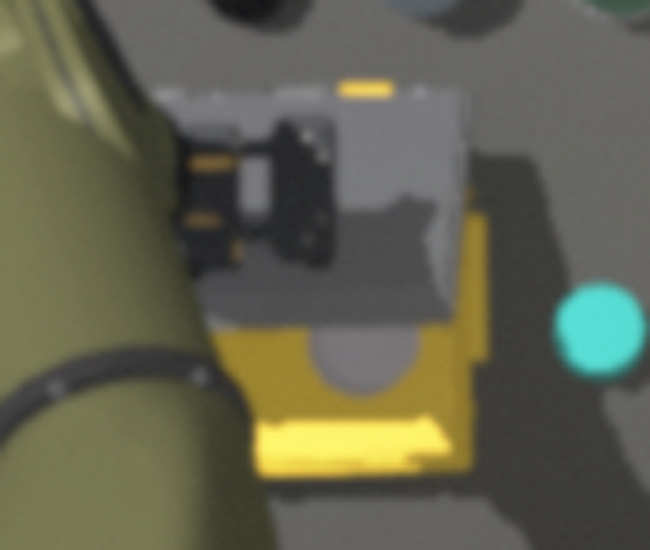

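View pics/s10z.png

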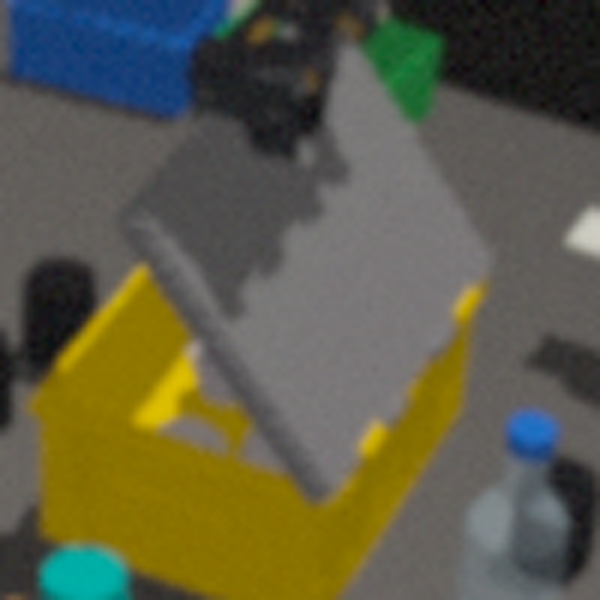

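Both views agree on 50°: the corner is seen at (260.8, 145.8) against (261.3, 145.6) predicted, and the front edge at row 190 against 189. Next I check it holds steady and the bystanders haven't moved.

Emit:
apply_moves:
  steps: "0 0 0 0 0 0;0 0 0 0 0 0;0 0 0 0 0 0;0 0 0 0 0 0;0 0 0 0 0 0;0 0 0 0 0 0;0 0 0 0 0 0;0 0 0 0 0 0"

```text
time_s: 20.8
eef_pos: [0.5611, 0.2305, 0.3002]
tool_rot: [3.142, -0.001, -1.535]
force: [-0.1, -1.2, -1.6]
grip_width: 0.292
```

```bash
python3 ang.py; python3 - <<'E'
from m import *
c=cap('top','t11.png')
a=blob(c,(0,0,150),(180,60,255),(292,170,325,202)); print('white now',cen(a))
p=c['pixels'].astype(int); m=((p[...,0]>110)&(p[...,0]>2*p[...,1])).astype(np.uint8)[170:205,330:375]; cs,_=cv2.findContours(m,0,1); b=max(cs,key=cv2.contourArea); u,v=cen(b); print('red',onz(c,u+330,v+170,.17))
d=np.abs(c['pixels'].astype(int)-T['pixels']).sum(2)
for n,(x0,y0,x1,y1) in dict(tuna=(395,208,430,242),pet=(198,97,226,135),paint=(238,98,272,132),glue=(295,100,322,132),wrench=(85,185,105,245),black=(165,110,190,135)).items(): print(n,d[y0:y1,x0:x1].mean().round(1))
print(bot.sense()['qvel'])
E
```

```text
ang 50.13559689114707 r 0.19884624123478 expect 0.19866806487203725
white now (307.08660130718954, 184.71786492374727)
red [ 0.55296251 -0.28500733  0.17      ]
tuna 27.6
pet 21.2
paint 22.0
glue 25.3
wrench 23.6
black 13.6
[-0.00280068  0.00088331 -0.00050798  0.00038802 -0.00048591  0.00183063
  0.00039485]
```

```bash
python3 -c "
from cell import bot
print(bot.finish_job())"
```

```text
the job is handed in; nothing more can be done
None
```

I set the red-lidded jar upright on the free end of the ledge and let go of it. Then I lifted the tub lid by its knob and handed the job in at about 21 s, still holding the lid open at 50°.

- **Jar:** it stands at (0.553, -0.285), within about 2 mm of the ledge's middle line. It is about 13 cm from the white jar, centre to centre. It touched down at about 5.5 N.
- **Lid angle:** the arm's position gives 50.1°. The lid corner in the scene view and its front edge in the top view both lie within about 1 pixel of where 50° puts them. The pose did not move over the last 0.7 s.
- **Bystanders:** the white jar has not moved (0.1 px). The tuna tin, PET bottle, paint tin, glue bottle and wrench show only small picture differences from the start, which I took for camera noise.
- **Checks that disagreed:** the gripper read about 25.5 mm on the 28 mm knob. A sideways load of up to 5 N appeared on the knob early in the lift, and I eased it to about 1 N. The grip held throughout.

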